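# Clear the model maker's gluing jig

## Robot

A 7-joint arm with a two-finger parallel gripper is mounted at the origin on the work surface. World frame = base frame: x ahead of the robot, y to its left, z up, the work surface at z = 0. Lengths are in mm, angles in rad, forces in N, time in s.
With the tool pointing down it reaches from about 400 to 900 mm from the base axis. Payload 5.6 kg.
Tool frame: the origin (TCP) lies between the finger pads; the fingertips stand 22 mm ahead of it and the grasp point (between the pads) lies 3 mm ahead of it; z points along the fingers, y is the direction in which the jaws open and shut (so a half turn about z gives the same grasp; the last joint's range is limited). The gripper opens to 92 mm and grips with 3 to 60 N. Pads are 20 mm wide; open, the fingers measure 128 mm over their backs; the gripper's body (75 mm by 189 mm) begins 69 mm behind the grasp point.
Start: joints at [1.133, 0.468, -0.012, 1.603, 0.006, 1.071, -0.056], TCP at [249.966, -600.021, 236.592] pointing down, gripper open.
Joint ranges: [-2.53, 2.53], [-0.31, 2.02], [-1.57, 1.55], [0.28, 2.44], [-1.29, 4.43], [0.15, 1.84], [-2.92, 2.92]. Speed limits (rad/s): [2.57, 2.57, 3.14, 3.14, 3.14, 3.14, 3.14].

## Interface

Orientations are given as a unit quaternion [w, x, y, z].
In Python, from workcell import env, optics, ticket gives the robot as it stands. The module is installed in compiled form; this text tells all that it offers.
- The arm moves only by the tool send_rows, never from a script. Its argument "deltas" is a list of rows, each a list of 7 numbers: the turn, a rotation vector about the tool's x, y, z in degrees, then the shift along the tool's x, y, z in m, then the finger opening in m, from 0 to 0.0919. In form: [[wx, wy, wz, x, y, z, gripper], ...]. A call has 1 to 12 rows; each row is the pose to reach, as a shift and turn from the pose commanded when the call began, along the tool's axes at that moment; what a row does not reach only later rows make up. A row lasts 1/10 s, in which the tool goes at most 50 mm and 8.59 degrees, less where a joint would pass 70% of its speed; a pose out of reach is approached as far as the arm can. A call with a gripper value outside its range is refused whole. The fingers move at their own pace and stop on an object; "grip_force" is the grip in N (left out, the last holds). Time passes only in rows, so rows that repeat a pose let the fingers close. It gives the time, the measured TCP pose, the force and the opening at its end, in the units of the state.
- env.get_obs(): the state, without advancing time (a new reading comes with each control period).
- optics.get_image(name): name is "scene" or "top" or "wrist"; returns (picture, depth): 400x640x3 uint8, red, green, blue; 400x640 float32, mm along the optical axis (not along the pixel's ray), 0 where there is no reading.
- optics.get_calibration(name): a dict with "fx", "fy", "cx", "cy" (pixels), "camera_from_world" (4x4, takes a point from world to camera coordinates); the wrist camera has in their place "mount" (4x4, takes a point from camera to tool coordinates, whose origin is the TCP and whose axes are the flange's). Camera axes: x right, y down, z forward; pixel columns grow to the right and rows downward; lengths in mm; the calibration is good to about 2 mm. A picture is of the moment at which its call begins: read the wrist's pose just before it. get_calibration takes no time and is no camera call.
- ticket.finish_job(): hands the job in, once; it reports no verdict.
The state is a dict: "t": time; "joint_positions": joint angles; "dq": joint speeds; "joint_torque": joint torques, N m; "position": TCP position; "eef_rot": TCP orientation; "force": force on the tool from outside, world axes, zero at the start; "wrist_torque": the same for the moment, N m; "gripper_width": finger opening in mm.
Only numpy, scipy, OpenCV 4.12 (cv2) and the standard library are available. Lean on these libraries where they do the work, as an engineer would, in place of code of your own. Each camera call takes 0.05 s, during which the arm holds its last target. There are 200 camera calls.

## Task

Clear the gluing jig for the next job: first lift the brick-red wall panel out of the jig and stand it on edge, right down in the free middle slot of the drying rack. Then take the brush and sweep all four yellow casting offcuts off the jig's bed into its orange catch tray, using only the brush on them and never touching them with the gripper or arm. Finally stand the brush back upright on its cork mat, and leave the dragon, the paint jar and the two panels already in the rack where they are.

Things in the scene. Friction and masses are not known exactly. Their poses are not given: they have to be found in the camera images.
- jig: Fixed gluing jig: wooden bed block 240 (x) by 180 (y) with an aluminium bed surface 80 above the table, blue fences on three sides and an orange catch tray at the open end. Origin: centre of the block's underside; x points along the bed to the open end, y across it, z up.
- bed_top (a point): Centre of the bed surface, axes as the jig's. Blue fences 10 thick and 30 high stand on the bed at the back (x = -120 to -110) and sides (|y| = 80 to 90): 160 wide inside. The side fences have notches, 12 wide at x = 9 to 21, where the panel stands. No fence at x = +120: there the bed drops sheer into the tray.
- tray_floor (a point): Centre of the catch tray's floor (5 above the table), axes as the jig's. Inside, the tray reaches x = -70 (the bed block's end face) to +70, y = -85 to +85; walls 5 thick; the bed surface is 75 above this point, the tray's rim 55 above it.
- panel: Loose brick-red model wall panel with dark windows: 8 thick (x), 176 long (y), 90 tall (z), 150 g. Origin: centre of its lower edge. Starts on edge across the jig's bed in the two fence notches (lower edge on the bed), with offcuts on both sides of it. Alike either way round.
- rack: Fixed drying rack: light wooden block 134 (x) by 180 (y) by 44 tall with three slots along y, open at both ends, each 14 wide and 34 deep (slot floor at z = 10), centred at x = -48, 0 and +48. Origin: centre of the underside. The middle slot (x = 0) is free; a green and a white panel stand in the outer ones.
- green_panel: Loose green panel standing in the rack's slot at x = -48 or +48: 8 thick (x), 160 long (y), 55 tall. Origin: centre of its lower edge. Leave alone.
- white_panel: Loose white panel standing in the other outer slot, same size and origin as the green one. Leave alone.
- brush: Loose bench brush standing on its bristles on the mat. Origin: centre of the bristle ends, z up the handle. Stiff black bristles 28 (x) by 110 (y), z = 0 to 32; wooden block 30 by 112, z = 32 to 50; upright red handle 26 (x) by 40 (y), z = 50 to 125. The broad sweeping faces look along +x and -x. Alike either way round.
- mat: Fixed cork mat, 80 (x) by 160 (y) by 6 thick, home of the brush. Origin: centre of its underside.
- scrap1: Loose yellow casting offcut, plain bar 62 (x) by 24 by 22 tall, lying on the bed, any yaw. Origin: its centre, 11 above the bed.
- scrap2: Loose yellow casting offcut with a side stub, 60 (x) by 25 by 22 tall. Origin: near its centre, 11 above the bed.
- scrap3: Loose yellow stepped casting offcut, 60 (x) by 22 by 22 tall (half its length is only 12 tall). Origin: its centre, 11 above the bed.
- scrap4: Loose yellow casting offcut with a narrow end, 61 (x) by 24 by 22 tall. Origin: near its centre, 11 above the bed.
- dragon: Loose grey model dragon on a round cork stand, 54 across at the foot, 110 tall, wings 70 across. Origin: centre of the underside. Leave alone.
- paint_jar: Loose paint jar with a white cap, 54 across, 75 tall. Origin: centre of the underside. Leave alone.

How it is judged (in metres and radians):
On the way, in this order (a step that is already met when the one before it is completed fails the run):
1. the red panel stands on edge in the rack's middle slot, let go (x of panel in the frame of rack between -0.01 and 0.01 m and y of panel in the frame of rack between -0.045 and 0.045 m and z of panel in the frame of rack below 0.016 m and angle between panel's own z axis and vertical below 0.3 rad and contact force between the fingers and panel below 0.1 N), for 0.2 s.
2. the held brush is down on the jig's bed, between the fences (contact force between the fingers and brush above 1 N and x of brush in the frame of jig between -0.12 and 0.12 m and y of brush in the frame of jig between -0.08 and 0.08 m and z of brush in the frame of jig below 0.098 m), for 0.1 s.
3. all four offcuts lie in the catch tray while the brush is still in the gripper (x of scrap1 in the frame of tray_floor between -0.072 and 0.072 m and y of scrap1 in the frame of tray_floor between -0.087 and 0.087 m and z of each of scrap1, scrap2, scrap3, scrap4 in the frame of tray_floor below 0.065 m and x of scrap2 in the frame of tray_floor between -0.072 and 0.072 m and y of scrap2 in the frame of tray_floor between -0.087 and 0.087 m and x of scrap3 in the frame of tray_floor between -0.072 and 0.072 m and y of scrap3 in the frame of tray_floor between -0.087 and 0.087 m and x of scrap4 in the frame of tray_floor between -0.072 and 0.072 m and y of scrap4 in the frame of tray_floor between -0.087 and 0.087 m and contact force between the fingers and brush above 1 N), for 0.2 s.
At the end, for the whole second after the job is handed in: Red panel released in the middle slot: within 10 mm of its line, 45 mm of its middle, foot under 16 mm up, tilt under 0.3 rad. Offcut centres in the tray, under 65 mm above its floor. Brush released on the mat: within 40 mm of its centre, tilt under 0.1 rad. All at rest (0.02 m/s) (all of step 1 and x of scrap1 in the frame of tray_floor between -0.072 and 0.072 m and y of scrap1 in the frame of tray_floor between -0.087 and 0.087 m and z of each of scrap1, scrap2, scrap3, scrap4 in the frame of tray_floor below 0.065 m and x of scrap2 in the frame of tray_floor between -0.072 and 0.072 m and y of scrap2 in the frame of tray_floor between -0.087 and 0.087 m and x of scrap3 in the frame of tray_floor between -0.072 and 0.072 m and y of scrap3 in the frame of tray_floor between -0.087 and 0.087 m and x of scrap4 in the frame of tray_floor between -0.072 and 0.072 m and y of scrap4 in the frame of tray_floor between -0.087 and 0.087 m and horizontal distance between brush and mat below 0.04 m and z of brush in the frame of mat below 0.01 m and angle between brush's own z axis and vertical below 0.1 rad and linear speed of each of scrap1, scrap2, scrap3, scrap4, panel, brush below 0.02 m/s and contact force between the fingers and brush below 0.1 N); the robot touches nothing.
It fails at once if the gripper or arm touches an offcut (contact force between any of the fingers, the arm and scrap1 above 0.3 N or contact force between any of the fingers, the arm and scrap2 above 0.3 N or contact force between any of the fingers, the arm and scrap3 above 0.3 N or contact force between any of the fingers, the arm and scrap4 above 0.3 N).
It fails at once if the dragon, the paint jar or a panel already in the rack is shifted by more than 20 mm or tipped (distance of any of dragon, paint_jar, green_panel, white_panel from where it was at the start of the episode above 0.02 m or angle between any of dragon, paint_jar, green_panel, white_panel's own z axis and vertical above 0.4 rad).
It also fails if it takes over 72 s, if anything falls off the work surface, if the arm or the gripper's body presses on something with over 40 N, if the wrist force passes 120 N, or if a joint passes its speed limit or range.

## Working session

There is one attempt and no reset: what is moved stays moved. The work goes in short steps, Python scripts to look and compute and a tool call to move; the robot and the scene stay as the last step left them, time stands still between calls to the robot, and variables do not carry over. Pictures are saved under pics/ and viewed, about 8 in all and at most 12, crops included, and the job is handed in when it is done.

Besides the shell and the picture viewer there is one more tool, called after "Request:" as a command line: name --pt "numbers of a row" for each row, then --argument value for the rest. send_rows: Moves the arm, as the interface text tells. Its arguments: {"type":"object","properties":{"deltas":{"type":"array"},"grip_force":{"type":"number"}},"required":["deltas"]}

```bash
mkdir -p pics; cat > h.py <<'E'
import numpy as np, cv2
from workcell import env, optics, ticket
from scipy.spatial.transform import Rotation as R
def snap(n,f):
    p,d=optics.get_image(n); cv2.imwrite(f'pics/{f}.png',p[:,:,::-1]); np.save(f'pics/{f}.npy',d); return p,d
def cloud(n,d,T=None):
    c=optics.get_calibration(n); v,u=np.mgrid[:400,:640]
    P=np.stack([(u-c['cx'])*d/c['fx'],(v-c['cy'])*d/c['fy'],d],-1)
    M=np.linalg.inv(c['camera_from_world']) if T is None else T@c['mount']
    return P@M[:3,:3].T+M[:3,3]
def T():
    o=env.get_obs(); q=o['eef_rot']; M=np.eye(4); M[:3,:3]=R.from_quat([q[1],q[2],q[3],q[0]]).as_matrix(); M[:3,3]=o['position']; return M
E
python3 - <<'E'
from h import *
print(env.get_obs())
p,d=snap('top','top1');p,d=snap('scene','sc1')
c=optics.get_calibration('top');print(c)
E
```

```text
{'t': 0.0, 'joint_positions': array([ 1.1329973 ,  0.46839261, -0.01160809,  1.603646  ,  0.00600909,
        1.07140193, -0.05628909]), 'dq': array([-0.00080695, -0.00150261, -0.00058961,  0.00032346, -0.00104967,
        0.00073583,  0.00108602]), 'joint_torque': array([ 1.26232540e-04, -5.20575857e+01, -1.25228061e-02, -2.43758851e+01,
       -5.66220889e-02,  1.71783840e-02,  1.64484850e-04]), 'position': array([ 249.7260598 , -599.50555808,  235.62105203]), 'eef_rot': array([-8.73889890e-04,  9.80583800e-01,  1.96098415e-01, -2.41831336e-04]), 'force': array([-0.1990431 , -0.09741575,  0.34946994]), 'wrist_torque': array([-0.00045102,  0.05225107, -0.02484433]), 'gripper_width': 92.06384927059285}
{'fx': 383.04631501675266, 'fy': 383.04631501675266, 'cx': 325.0752351639494, 'cy': 205.4019195305488, 'camera_from_world': array([[ 2.51025772e-02, -9.99329762e-01, -2.66437109e-02,
         3.53283197e+00],
       [-9.88454652e-01, -2.08280675e-02, -1.50078624e-01,
         5.72970667e+02],
       [ 1.49423098e-01,  3.01034602e-02, -9.88314990e-01,
         8.09030989e+02],
       [ 0.00000000e+00,  0.00000000e+00,  0.00000000e+00,
         1.00000000e+00]])}
```

View pics/top1.png

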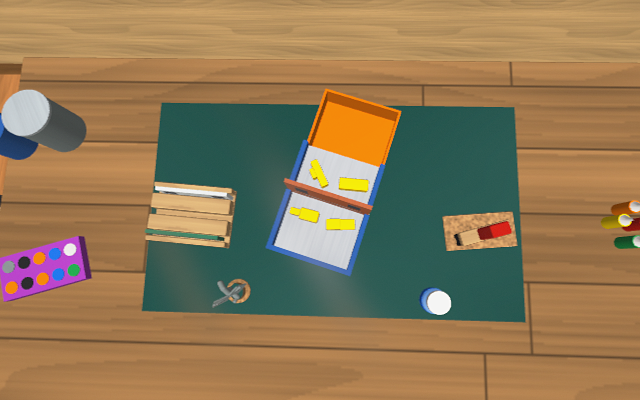

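View pics/sc1.png

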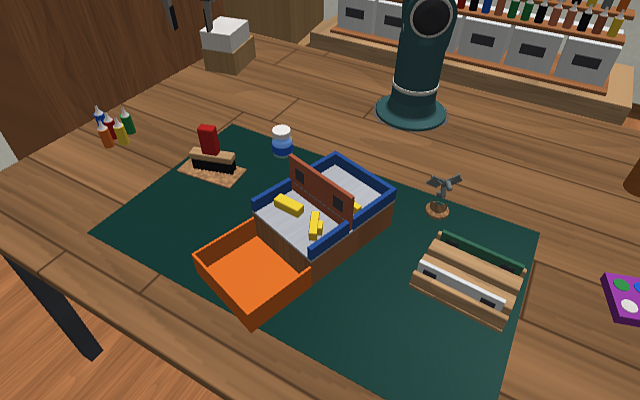

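The top view shows the jig at about (330,180), the rack at (192,215), the brush on its mat at (482,231), the dragon at (232,292) and the jar at (437,300). The scene view agrees: four offcuts, two on each side of the red panel.

```bash
cat > m.py <<'E'
from h import *
d=np.load('pics/top1.npy');p=cv2.imread('pics/top1.png')[:,:,::-1].astype(int);W=cloud('top',d)
v,u=np.mgrid[:400,:640]
def box(u0,u1,v0,v1,z0,z1,col=None):
    m=(u>=u0)&(u<u1)&(v>=v0)&(v<v1)&(W[...,2]>z0)&(W[...,2]<z1)&(d>0)
    if col is not None:m&=col
    return m
def rep(n,m):
    P=W[m]; (c,s,a)=cv2.minAreaRect(P[:,:2].astype(np.float32)); print(n,len(P),'rect c',np.round(c,1),'size',np.round(s,1),'ang',round(a,2),'z',np.round(np.percentile(P[:,2],[5,50,95]),1))
r,g,b=p[...,0],p[...,1],p[...,2]
rep('table',box(250,270,260,300,-20,20))
rep('rack top',box(130,250,170,260,38,48))
rep('green',box(130,250,170,260,50,80,(g>r+15)))
rep('white',box(130,250,170,260,50,80))
rep('bed+',box(250,420,80,290,72,86))
rep('fence',box(250,420,80,290,100,116,(b>r+40)))
rep('panel',box(270,390,160,225,160,180))
rep('tray rim',box(250,420,80,180,50,66))
rep('handle',box(430,530,200,260,118,135))
rep('block',box(430,530,200,260,42,56))
rep('mat',box(430,530,200,260,2,12,(r>g+20)))
y=(r>180)&(g>170)&(b<110)
n,l=cv2.connectedComponents((y&box(260,400,140,260,70,130)).astype(np.uint8))
for i in range(1,n):
    if (l==i).sum()>20:
        rep('scrap%d'%i,l==i)
rep('dragon',box(205,255,270,315,15,200));rep('jar',box(415,460,280,325,60,90))
E
python3 m.py; python3 - <<'E'
import cv2
i=cv2.imread('pics/top1.png')
cv2.imwrite('pics/c1.png',cv2.resize(i[130:280,255:405],None,fx=4,fy=4,interpolation=cv2.INTER_CUBIC))
E
```

```text
table 792 rect c [405.3 163.8] size [88.6 45. ] ang 2.62 z [-2.7  0.1  2.5]
rack top 3241 rect c [548.3 322.3] size [180.8 133.9] ang 85.86 z [40.  42.5 45. ]
green 283 rect c [500.6 327.5] size [161.5   8.1] ang 85.84 z [60.  63.6 65.5]
white 622 rect c [548.1 320.2] size [169.  104.7] ang 85.79 z [53.4 63.3 65.9]
bed+ 6027 rect c [566.4   6.9] size [171.1 230.1] ang 73.21 z [76.5 78.7 81.2]
fence 1476 rect c [562.6  12.7] size [180.3 239.7] ang 73.1 z [106.2 108.7 110.8]
panel 452 rect c [576.7   8.5] size [175.5   8.8] ang 73.35 z [162.6 168.7 170.8]
tray rim 564 rect c [752. -45.] size [180.9 136.6] ang 73.66 z [51.8 58.  60.6]
handle 286 rect c [ 520.4 -331. ] size [25.8 40.1] ang 16.6 z [124.3 129.2 131.4]
block 282 rect c [ 520.2 -330.8] size [ 29.9 111. ] ang 16.78 z [49.9 53.9 55.8]
mat 1562 rect c [ 535.3 -349.4] size [192.8 125.5] ang 87.15 z [2.5 4.8 7.4]
scrap1 249 rect c [634.9  35.5] size [65.5 23.7] ang 27.3 z [ 94.5 100.4 103.2]
scrap2 311 rect c [611.5 -42.8] size [60.5 23.3] ang 86.65 z [ 98.  100.3 102.4]
scrap3 272 rect c [546.7  58.5] size [59.3 23.2] ang 76.52 z [ 98.5 100.6 102.7]
scrap4 306 rect c [527.  -16.6] size [21.4 58.8] ang 2.11 z [ 88.7  93.6 102.5]
dragon 373 rect c [376.2 205.7] size [54.4 60.9] ang 78.61 z [ 29.   93.1 106.8]
jar 468 rect c [ 372.3 -222.1] size [46.2 47.4] ang 86.02 z [67.7 73.8 76.1]
```

View pics/c1.png

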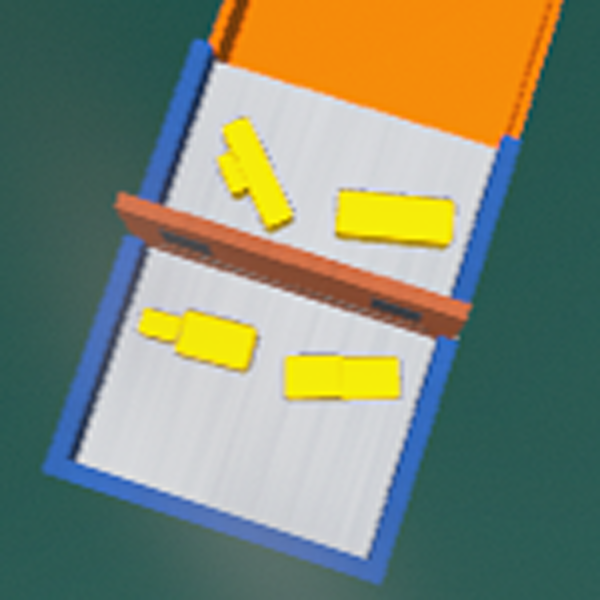

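The crop shows two offcuts ahead of the panel (around (250,175) and (395,217)) and two behind it ((200,338) and (342,377)). All lie flat and clear of the fences.

```bash
cat >> h.py <<'E'
JIG=np.array([562.6,12.7]); JY=-16.9
def jw(x,y):
    a=np.radians(JY); return JIG+[x*np.cos(a)-y*np.sin(a),x*np.sin(a)+y*np.cos(a)]
def pose(x,y,z,yaw):
    s,c=np.sin(np.radians(yaw)),np.cos(np.radians(yaw)); M=np.eye(4)
    M[:3,:3]=np.array([[-s,c,0],[c,s,0],[0,0,-1]]); M[:3,3]=x,y,z; return M   # cols x=(-s,c), y=(c,s)
def row(*a,M0=None):
    M0=T() if M0 is None else M0
    D=np.linalg.inv(M0)@pose(*a); print(a,np.round(np.degrees(R.from_matrix(D[:3,:3]).as_rotvec()),2),np.round(D[:3,3]/1000,4)); return pose(*a)
E
python3 - <<'E'
from h import *
row(400,-300,250,-42)
M=row(576.7,8.5,230,-16.8)
row(576.7,8.5,162,-16.8,M0=M)
E
```

```text
(400, -300, 250, -42) [-9.000e-02 -1.000e-02 -2.538e+01] [ 0.2539 -0.2188 -0.0139]
(576.7, 8.5, 230, -16.8) [-8.000e-02 -3.000e-02 -5.058e+01] [ 0.5356 -0.4356  0.0064]
(576.7, 8.5, 162, -16.8) [ 0.  0. -0.] [ 0.    -0.     0.068]
```

Request:
send_rows --pt "0 0 -50.58 0.5356 -0.4356 0.006 0.0919" --pt "0 0 -50.58 0.5356 -0.4356 0.006 0.0919" --pt "0 0 -50.58 0.5356 -0.4356 0.006 0.0919" --pt "0 0 -50.58 0.5356 -0.4356 0.006 0.0919" --pt "0 0 -50.58 0.5356 -0.4356 0.006 0.0919" --pt "0 0 -50.58 0.5356 -0.4356 0.006 0.0919" --pt "0 0 -50.58 0.5356 -0.4356 0.006 0.0919" --pt "0 0 -50.58 0.5356 -0.4356 0.006 0.0919" --pt "0 0 -50.58 0.5356 -0.4356 0.006 0.0919" --pt "0 0 -50.58 0.5356 -0.4356 0.006 0.0919" --pt "0 0 -50.58 0.5356 -0.4356 0.006 0.0919" --pt "0 0 -50.58 0.5356 -0.4356 0.006 0.0919"

```text
t: 1.3
position: [534.5, -69.9, 231.2]
eef_rot: [0.0, 0.803, 0.596, -0.0]
force: [1.1, -0.7, 0.2]
gripper_width: 92.1
```

```bash
python3 - <<'E'
from h import *
o=env.get_obs();print(o['t'],o['position'],o['dq'].round(2))
M=row(576.7,8.5,230,-16.8)
E
```

```text
1.3 [534.46319288 -69.87056586 231.2099939 ] [-0.81  0.31 -0.16 -0.37  0.2   0.11 -1.02]
(576.7, 8.5, 230, -16.8) [-0.01  0.02 -0.02] [0.0872 0.0177 0.0012]
```

Request:
send_rows --pt "0 0 0 0.04 0.008 0 0.0919" --pt "0 0 0 0.077 0.016 0.001 0.0919" --pt "0 0 0 0.087 0.0177 0.001 0.0919" --pt "0 0 0 0.087 0.0177 0.001 0.0919" --pt "0 0 0 0.087 0.0177 0.001 0.0919" --pt "0 0 0 0.087 0.0177 0.001 0.0919"

```text
t: 1.9
position: [575.6, 4.4, 230.2]
eef_rot: [0.0, 0.804, 0.595, -0.001]
force: [-0.2, 0.2, -0.1]
gripper_width: 91.9
```

```bash
python3 - <<'E'
from h import *
o=env.get_obs();print(o['t'],o['position'],o['dq'].round(3))
M0=T();p,d=snap('wrist','w1');W=cloud('wrist',d,M0)
m=(W[...,2]>155)&(W[...,2]<180)&(d>0)&(p[...,0].astype(int)>p[...,2]+40)
print(m.sum())
if m.sum()>20:
  P=W[m];print(cv2.minAreaRect(P[:,:2].astype(np.float32)),np.percentile(P[:,2],[5,50,95]))
M=row(576.7,8.5,162,-16.8)
E
```

```text
1.9 [575.580974     4.35384134 230.18471173] [ 0.003 -0.002 -0.004 -0.002 -0.    -0.    -0.003]
2204
((580.9832763671875, 16.327552795410156), (161.4361572265625, 7.980043888092041), 73.13117980957031) [169.1517851  170.25655486 171.28493016]
(576.7, 8.5, 162, -16.8) [-0.01  0.06 -0.17] [ 0.0042 -0.0002  0.0683]
```

View pics/w1.png

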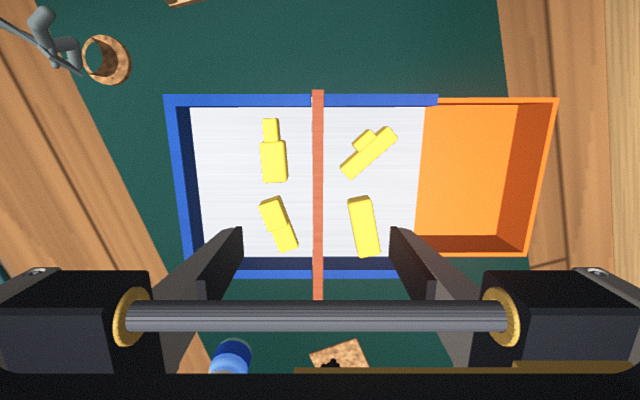

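Wrist view: the panel top runs down column 318 between the fingers, and the offcuts are clear of the finger path. Descend and grip.

Request:
send_rows --pt "0 0 0 0.0045 0.001 0.025 0.0919" --pt "0 0 0 0.0045 0.001 0.05 0.0919" --pt "0 0 0 0.0045 0.001 0.068 0.0919" --pt "0 0 0 0.0045 0.001 0.068 0.0919" --pt "0 0 0 0.0045 0.001 0.068 0.0" --pt "0 0 0 0.0045 0.001 0.068 0.0" --pt "0 0 0 0.0045 0.001 0.068 0.0" --pt "0 0 0 0.0045 0.001 0.068 0.0" --pt "0 0 0 0.0045 0.001 0.068 0.0" --pt "0 0 0 0.0045 0.001 0.068 0.0" --pt "0 0 0 0.0045 0.001 0.068 0.0" --pt "0 0 0 0.0045 0.001 0.068 0.0" --grip_force 25

```text
t: 3.15
position: [578.4, 10.7, 162.3]
eef_rot: [-0.0, 0.803, 0.596, -0.0]
force: [-0.3, 0.1, 0.1]
gripper_width: 29.8
```

```bash
python3 - <<'E'
from h import *
o=env.get_obs();print(o['t'],o['position'],o['gripper_width'],o['force'].round(1))
p=o['position']
row(p[0],p[1],245,-16.8)
row(548.3,322.3,245,-4.1)
E
```

```text
3.15 [578.3966299   10.65226972 162.33157181] 29.817826324999825 [-0.3  0.1  0.1]
(np.float64(578.3966299027136), np.float64(10.652269715182994), 245, -16.8) [-0.  0. -0.] [-0.     -0.     -0.0827]
(548.3, 322.3, 245, -4.1) [ -0.    0.  -12.7] [ 0.2896 -0.1189 -0.0827]
```

Request:
send_rows --pt "0 0 0 0 0 0 0" --pt "0 0 0 0 0 0 0" --pt "0 0 0 0 0 0 0" --pt "0 0 0 0 0 0 0" --pt "0 0 0 0 0 0 0" --pt "0 0 0 0 0 -0.01 0" --pt "0 0 0 0 0 -0.03 0" --pt "0 0 0 0 0 -0.055 0" --pt "0 0 0 0 0 -0.075 0" --pt "0 0 0 0 0 -0.083 0" --pt "0 0 0 0 0 -0.083 0" --pt "0 0 0 0 0 -0.083 0"

```text
t: 4.35
position: [577.8, 10.5, 244.6]
eef_rot: [-0.0, 0.803, 0.596, -0.001]
force: [-0.5, -0.5, -2.5]
gripper_width: 7.8
```

```bash
python3 - <<'E'
from h import *
o=env.get_obs();print(o['t'],o['position'],o['gripper_width'],o['force'].round(1))
row(548.3,322.3,245,-4.1)
E
```

```text
4.35 [577.83741659  10.47751305 244.58028401] 7.81948008985092 [-0.5 -0.5 -2.5]
(548.3, 322.3, 245, -4.1) [ -0.07   0.03 -12.71] [ 0.29   -0.1184 -0.0004]
```

Request:
send_rows --pt "0 0 -2 0.035 -0.0145 0 0" --pt "0 0 -4 0.075 -0.031 0 0" --pt "0 0 -6 0.12 -0.049 0 0" --pt "0 0 -8 0.165 -0.067 0 0" --pt "0 0 -10 0.21 -0.086 0 0" --pt "0 0 -11.5 0.25 -0.102 0 0" --pt "0 0 -12.7 0.28 -0.114 0 0" --pt "0 0 -12.7 0.29 -0.1184 0 0" --pt "0 0 -12.7 0.29 -0.1184 0 0" --pt "0 0 -12.7 0.29 -0.1184 0 0" --pt "0 0 -12.7 0.29 -0.1184 0 0"

```text
t: 5.45
position: [549.8, 320.0, 244.8]
eef_rot: [0.001, 0.733, 0.68, -0.001]
force: [-0.1, 0.8, -2.7]
gripper_width: 7.7
```

```bash
python3 - <<'E'
from h import *
o=env.get_obs();print(o['t'],o['position'],o['gripper_width'],o['force'].round(1),o['eef_rot'])
M0=T();p,d=snap('wrist','w2');W=cloud('wrist',d,M0);np.save('pics/W2.npy',W)
p=p.astype(int);r,g,b=p[...,0],p[...,1],p[...,2]
near=(abs(W[...,0]-548)<85)&(abs(W[...,1]-322)<110)&(d>0)
for n,m in dict(rack=near&(W[...,2]>36)&(W[...,2]<52),green=near&(W[...,2]>56)&(W[...,2]<75)&(W[...,0]<530),white=near&(W[...,2]>56)&(W[...,2]<75)&(W[...,0]>570),panel=near&(W[...,2]>130)&(abs(W[...,0]-548)<25)&(r>b+40)).items():
  P=W[m];print(n,m.sum())
  if m.sum()>20:
    print(cv2.minAreaRect(P[:,:2].astype(np.float32)),np.percentile(P[:,2],[5,50,95]))
# rack profile in rack frame
m=near&(W[...,2]<60);a=np.radians(-4.14);Q=W-[548.3,322.3,0];X=Q[...,0]*np.cos(a)+Q[...,1]*np.sin(a);Y=-Q[...,0]*np.sin(a)+Q[...,1]*np.cos(a)
for y0 in range(-90,100,20):
  k=m&(abs(Y-y0)<10); top=k&(W[...,2]>38)
  x=np.sort(X[top]); 
  if len(x)<20: print(y0,len(x));continue
  gi=np.where(np.diff(x)>5)[0]; print(y0,len(x),[(round(x[i],1),round(x[i+1],1)) for i in gi],x[0].round(1),x[-1].round(1))
E
```

```text
5.45 [549.76909909 319.96385717 244.8317527 ] 7.723456044504957 [-0.1  0.8 -2.7] [ 5.67618767e-04  7.33055248e-01  6.80168489e-01 -7.12462474e-04]
rack 9555
((550.4669189453125, 324.4252624511719), (177.42311096191406, 134.3339080810547), 85.84326171875) [42.45700184 44.13759481 45.63743572]
green 1096
((502.7503662109375, 328.4090881347656), (159.85958862304688, 8.41344928741455), 85.8825454711914) [59.5759189  65.12327701 66.41446497]
white 1073
((597.8975219726562, 314.67279052734375), (158.58216857910156, 8.351203918457031), 85.81644439697266) [59.6076284  65.14697055 66.37928744]
panel 6601
((550.057861328125, 329.7426452636719), (49.47224044799805, 150.65074157714844), 10.683993339538574) [251.77546668 253.31967736 338.88880583]
-90 77 [(np.float64(-54.4), np.float64(46.0)), (np.float64(46.1), np.float64(58.2))] -63.8 67.6
-70 454 [(np.float64(-53.7), np.float64(-42.1)), (np.float64(-15.3), np.float64(19.2)), (np.float64(46.2), np.float64(57.6))] -64.9 69.0
-50 1028 [(np.float64(-53.4), np.float64(-42.2)), (np.float64(-8.7), np.float64(12.7)), (np.float64(46.2), np.float64(58.0
[... 267 characters left out ...]
64(57.8))] -64.8 68.6
10 1233 [(np.float64(-53.3), np.float64(-42.2)), (np.float64(-8.1), np.float64(12.3)), (np.float64(46.3), np.float64(57.5))] -65.0 69.2
30 1238 [(np.float64(-53.4), np.float64(-42.2)), (np.float64(-7.9), np.float64(12.2)), (np.float64(46.3), np.float64(57.6))] -64.9 69.0
50 1360 [(np.float64(-53.5), np.float64(-42.1)), (np.float64(-7.9), np.float64(12.1)), (np.float64(46.2), np.float64(57.7))] -64.8 69.0
70 1378 [(np.float64(-53.5), np.float64(-42.2)), (np.float64(-8.6), np.float64(12.0)), (np.float64(46.3), np.float64(57.2))] -65.0 69.0
90 740 [(np.float64(-52.7), np.float64(-42.0)), (np.float64(-8.5), np.float64(13.1)), (np.float64(42.0), np.float64(56.9))] -63.9 68.7
```

View pics/w2.png

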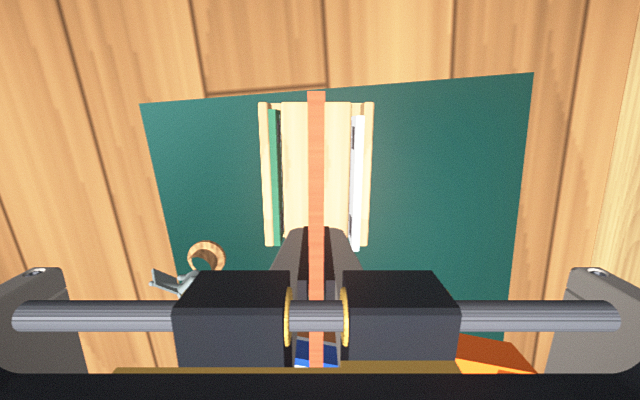

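Wrist view: the held panel runs straight down column 316, over the middle slot, between the green (272) and white (357) panels. I'll compare the panel's plane with the rack in the same image.

```bash
python3 - <<'E'
from h import *
W=np.load('pics/W2.npy');p=cv2.imread('pics/w2.png')[:,:,::-1].astype(int);r,g,b=p[...,0],p[...,1],p[...,2]
a=np.radians(-4.14);Q=W-[548.3,322.3,0];X=Q[...,0]*np.cos(a)+Q[...,1]*np.sin(a);Y=-Q[...,0]*np.sin(a)+Q[...,1]*np.cos(a)
v,u=np.mgrid[:400,:640]
m=(u>300)&(u<332)&(v>90)&(v<226)&(r>g+40)&(W[...,2]>235)&(W[...,2]<265)
print(np.percentile(W[m][:,2],[5,50,95]))
for y0 in range(-20,100,20):
  k=m&(abs(Y-y0)<10)
  if k.sum()>10: x=X[k];print(y0,k.sum(),x.min().round(1),x.max().round(1),np.mean([x.min(),x.max()]).round(2))
M=T();q=M[:2,3]-[548.3,322.3];print('tcp in rack',q[0]*np.cos(a)+q[1]*np.sin(a),-q[0]*np.sin(a)+q[1]*np.cos(a), 'toolz',M[:3,2], 'yaw',np.degrees(np.arctan2(M[1,1],M[0,1])),M[:3,3])
E
```

```text
[251.59365475 252.61968096 253.65467353]
20 300 -1.5 6.2 2.37
40 618 -1.4 6.2 2.39
60 681 -1.2 6.1 2.42
80 569 -1.4 6.4 2.47
tcp in rack 1.6245369714936522 -2.0340470769246273 toolz [-6.23517864e-05 -1.40177759e-03 -9.99999016e-01] yaw -4.283874664898576 [549.77345242 320.15397906 245.04641015]
```

Request:
send_rows --pt "0 0 0.1 0 -0.0003 0.025 0" --pt "0 0 0.1 0 -0.0003 0.06 0" --pt "0 0 0.1 0 -0.0003 0.09 0" --pt "0 0 0.1 0 -0.0003 0.107 0" --pt "0 0 0.1 0 -0.0003 0.113 0" --pt "0 0 0.1 0 -0.0003 0.12 0" --pt "0 0 0.1 0 -0.0003 0.128 0" --pt "0 0 0.1 0 -0.0003 0.136 0" --pt "0 0 0.1 0 -0.0003 0.144 0" --pt "0 0 0.1 0 -0.0003 0.15 0" --pt "0 0 0.1 0 -0.0003 0.15 0"

```text
t: 6.6
position: [548.1, 322.1, 94.3]
eef_rot: [-0.0, 0.733, 0.681, -0.001]
force: [-0.0, 0.4, -1.6]
gripper_width: 8.1
```

```bash
python3 - <<'E'
from h import *
o=env.get_obs();print(o['t'],o['position'],o['gripper_width'],o['force'].round(1),o['wrist_torque'].round(2))
E
```

```text
6.6 [548.11943265 322.12438181  94.31250544] 8.08548505373639 [-0.   0.4 -1.6] [ 0.01 -0.03  0.01]
```

Request:
send_rows --pt "0 0 0 0 0 0.002 0" --pt "0 0 0 0 0 0.002 0" --pt "0 0 0 0 0 0.002 0.035" --pt "0 0 0 0 0 0.002 0.035" --pt "0 0 0 0 0 0.002 0.035" --pt "0 0 0 0 0 0.002 0.035" --pt "0 0 0 0 0 0.002 0.035" --pt "0 0 0 0 0 -0.02 0.035" --pt "0 0 0 0 0 -0.06 0.05" --pt "0 0 0 0 0 -0.11 0.0919" --pt "0 0 0 0 0 -0.15 0.0919" --pt "0 0 0 0 0 -0.15 0.0919"

```text
t: 7.8
position: [551.0, 324.9, 252.2]
eef_rot: [0.001, 0.733, 0.681, 0.006]
force: [0.6, 0.3, 0.1]
gripper_width: 64.9
```

```bash
python3 - <<'E'
from h import *
o=env.get_obs();print(o['t'],o['position'],o['gripper_width'])
M0=T();p,d=snap('wrist','w3');W=cloud('wrist',d,M0)
p=p.astype(int);v,u=np.mgrid[:400,:640]
m=(p[...,0]>p[...,1]+40)&(p[...,0]>p[...,2]+40)&(abs(W[...,0]-548)<40)&(abs(W[...,1]-322)<110)&(W[...,2]>85)&(W[...,2]<115)
P=W[m];print(m.sum(),cv2.minAreaRect(P[:,:2].astype(np.float32)),np.percentile(P[:,2],[5,50,95]))
# brush approach
M=row(520.4,-331,260,16.8)
row(520.4,-331,260,16.8-180)
E
```

```text
7.8 [550.97426516 324.89383869 252.18914195] 64.87077554451182
1161 ((548.5899047851562, 321.63653564453125), (175.47915649414062, 7.155789852142334), 85.79718780517578) [ 99.03416795 100.24435422 101.38019759]
(520.4, -331, 260, 16.8) [  0.34  -0.13 -21.01] [-0.655   0.0187 -0.0133]
(520.4, -331, 260, -163.2) [ -0.19  -0.48 158.99] [-0.655   0.0187 -0.0133]
```

Panel's seated: top at z=100, so its foot is on the slot floor. Now the brush.

Request:
send_rows --pt "0 0 -2 -0.035 0.001 0 0.0919" --pt "0 0 -4 -0.085 0.003 -0.003 0.0919" --pt "0 0 -6 -0.135 0.005 -0.006 0.0919" --pt "0 0 -8 -0.185 0.007 -0.01 0.0919" --pt "0 0 -10 -0.235 0.008 -0.01 0.0919" --pt "0 0 -12 -0.285 0.01 -0.01 0.0919" --pt "0 0 -14 -0.335 0.012 -0.01 0.0919" --pt "0 0 -16 -0.385 0.013 -0.01 0.0919" --pt "0 0 -18 -0.435 0.014 -0.01 0.0919" --pt "0 0 -20 -0.485 0.015 -0.01 0.0919" --pt "0 0 -21 -0.53 0.016 -0.01 0.0919" --pt "0 0 -21 -0.565 0.017 -0.01 0.0919"

```text
t: 9.05
position: [522.4, -245.7, 253.7]
eef_rot: [-0.001, 0.597, 0.802, -0.001]
force: [0.0, 0.8, 0.1]
gripper_width: 91.7
```

Request:
send_rows --pt "0 0 0 -0.025 0 0 0.0919" --pt "0 0 0 -0.025 0 0 0.0919" --pt "0 0 0 -0.025 0 0 0.0919" --pt "0 0 0 -0.025 0 0 0.0919" --pt "0 0 0 -0.025 0 0 0.0919"

```text
t: 9.55
position: [531.5, -264.4, 255.2]
eef_rot: [-0.0, 0.595, 0.804, 0.0]
force: [0.6, -0.1, 0.0]
gripper_width: 91.9
```

```bash
cat > b.py <<'E'
from h import *
import sys
o=env.get_obs();print(o['t'],o['position'],o['dq'].round(3),o['joint_positions'].round(2))
M0=T();p,d=snap('wrist',sys.argv[1]);W=cloud('wrist',d,M0)
near=(abs(W[...,0]-520)<75)&(abs(W[...,1]+331)<75)&(d>0);p=p.astype(int)
rd=(p[...,0]>130)&(p[...,1]<80)&(p[...,2]<80)
for n,m in dict(handle=near&(W[...,2]>122)&(W[...,2]<140)&rd,block=near&(W[...,2]>46)&(W[...,2]<62)).items():
  P=W[m]
  if m.sum()>20:
    print(n,m.sum(),cv2.minAreaRect(P[:,:2].astype(np.float32)),np.percentile(P[:,2],[5,50,95]))
row(520.4,-331,260,16.8);row(521,-331,106,16.8)
E
python3 b.py w4
```

```text
9.55 [ 531.46095915 -264.44793372  255.21313397] [ 0.001 -0.005  0.004 -0.009  0.003  0.002  0.002] [ 0.79  0.41 -0.5   1.7   0.22  1.09  0.52]
handle 816 ((522.812255859375, -329.3017578125), (23.921768188476562, 38.80610275268555), 16.0301513671875) [126.92363933 130.86862624 132.13753143]
block 903 ((522.2412719726562, -329.34423828125), (30.00592041015625, 110.39036560058594), 16.817291259765625) [51.73979567 55.94113724 57.38179471]
(520.4, -331, 260, 16.8) [-0.01 -0.01  0.12] [-0.0601 -0.0299 -0.0046]
(521, -331, 106, 16.8) [-0.01 -0.01  0.12] [-0.0603 -0.0293  0.1494]
```

View pics/w4.png

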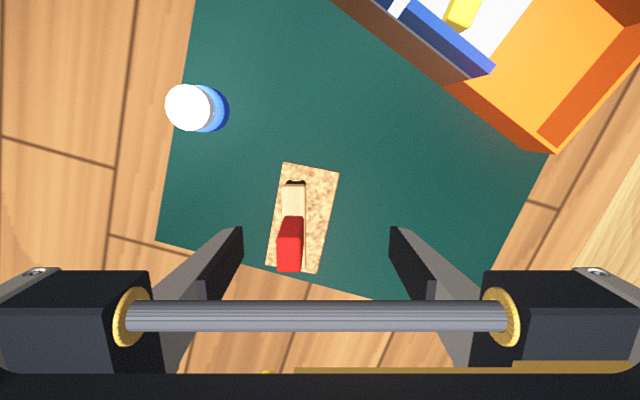

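Wrist view: brush handle at (290,243) on its mat at (303,217), pointing true between the fingers. Moving over it, descending and gripping.

Request:
send_rows --pt "0 0 0 -0.03 -0.014 0 0.0919" --pt "0 0 0 -0.0598 -0.0285 0.0 0.0919" --pt "0 0 0 -0.0598 -0.0285 0.02 0.0919" --pt "0 0 0 -0.0598 -0.0285 0.06 0.0919" --pt "0 0 0 -0.0598 -0.0285 0.1 0.0919" --pt "0 0 0 -0.0598 -0.0285 0.135 0.0919" --pt "0 0 0 -0.0598 -0.0285 0.158 0.0919" --pt "0 0 0 -0.0598 -0.0285 0.165 0.0919" --pt "0 0 0 -0.0598 -0.0285 0.165 0.0919" --pt "0 0 0 -0.0598 -0.0285 0.165 0.0" --pt "0 0 0 -0.0598 -0.0285 0.165 0.0" --pt "0 0 0 -0.0598 -0.0285 0.165 0.0" --grip_force 45

```text
t: 10.8
position: [522.1, -332.1, 91.8]
eef_rot: [0.001, 0.596, 0.803, -0.0]
force: [0.3, 0.5, 0.1]
gripper_width: 69.9
```

Request:
send_rows --pt "0 0 0 0 0 0 0" --pt "0 0 0 0 0 0 0" --pt "0 0 0 0 0 0 0" --pt "0 0 0 0 0 0 0" --pt "0 0 0 0 0 0 0" --pt "0 0 0 0 0 0 0" --pt "0 0 0 0 0 0 0" --pt "0 0 0 0 0 0 0" --pt "0 0 0 0 0 0 0"

```text
t: 11.7
position: [521.3, -331.6, 90.2]
eef_rot: [-0.0, 0.596, 0.803, -0.0]
force: [0.0, -0.7, -0.4]
gripper_width: 25.7
```

```bash
python3 - <<'E'
from h import *
o=env.get_obs();print(o['t'],o['position'],o['gripper_width'],o['force'].round(1),o['wrist_torque'].round(2),o['joint_positions'].round(2))
M=T();print('yaw',np.degrees(np.arctan2(M[1,1],M[0,1])))
# mat centre from top image corners
c=optics.get_calibration('top');E=np.linalg.inv(c['camera_from_world'])
P=[]
for u,v in [(443,216),(513,212),(517,246),(447,251)]:
  r=E[:3,:3]@[(u-c['cx'])/c['fx'],(v-c['cy'])/c['fy'],1];t=(6-E[2,3])/r[2];P.append(E[:3,3]+t*r)
P=np.array(P);print(P.round(0),P.mean(0).round(1))
for y in(22,-22):print(y,jw(-90,y),jw(125,y),jw(65,y))
row(o['position'][0],o['position'][1],240,16.8)
E
```

```text
11.7 [ 521.31159162 -331.58463762   90.23905617] 25.66766188410932 [ 0.  -0.7 -0.4] [-0.01 -0.15 -0.01] [ 0.81  0.64 -0.4   1.76  0.33  0.81  0.54]
yaw 16.79913022036527
[[ 559. -253.    6.]
 [ 572. -412.    6.]
 [ 495. -418.    6.]
 [ 480. -261.    6.]] [ 526.6 -336.     6. ]
22 [482.88222569  59.91309627] [688.59714627  -2.58787535] [631.18833122  14.85425627]
-22 [470.09132918  17.81329857] [675.80624975 -44.68767305] [618.3974347  -27.24554143]
(np.float64(521.3115916245587), np.float64(-331.58463761834247), 240, 16.8) [-0.01 -0.01 -0.  ] [ 0.     -0.     -0.1498]
```

Request:
send_rows --pt "0 0 0 0 0 -0.02 0" --pt "0 0 0 0 0 -0.06 0" --pt "0 0 0 0 0 -0.1 0" --pt "0 0 0 0 0 -0.135 0" --pt "0 0 0 0 0 -0.15 0" --pt "0 0 0 0 0 -0.15 0" --pt "0 0 0 0 0 -0.15 0"

```text
t: 12.4
position: [520.4, -331.4, 238.7]
eef_rot: [-0.001, 0.596, 0.803, -0.0]
force: [0.3, 0.1, -1.2]
gripper_width: 25.6
```

```bash
python3 - <<'E'
from h import *
o=env.get_obs();print(o['t'],o['position'],o['gripper_width'],o['force'].round(1),o['wrist_torque'].round(2))
q=jw(-87,19);M=row(*q,240,-16.9)
E
```

```text
12.4 [ 520.42947234 -331.44158747  238.6900648 ] 25.614540782537823 [ 0.3  0.1 -1.2] [-0.02 -0.09  0.01]
(np.float64(484.88055986535494), np.float64(56.17054894014251), 240, -16.9) [-0.13 -0.06 33.69] [ 0.3814  0.0779 -0.0009]
```

Request:
send_rows --pt "0 0 3 0.025 0.005 0 0" --pt "0 0 7 0.065 0.013 0 0" --pt "0 0 11 0.11 0.0225 0 0" --pt "0 0 15 0.158 0.032 0 0" --pt "0 0 19 0.205 0.042 0 0" --pt "0 0 23 0.25 0.051 0 0" --pt "0 0 27 0.295 0.06 0 0" --pt "0 0 31 0.338 0.069 0 0" --pt "0 0 33.7 0.37 0.076 0 0" --pt "0 0 33.7 0.3814 0.0779 0 0" --pt "0 0 33.7 0.3814 0.0779 0 0" --pt "0 0 33.7 0.3814 0.0779 0 0"

```text
t: 13.6
position: [485.4, 54.3, 239.2]
eef_rot: [-0.0, 0.804, 0.595, -0.001]
force: [-0.6, -0.5, -0.8]
gripper_width: 26.0
```

```bash
python3 - <<'E'
from h import *
o=env.get_obs();print(o['t'],o['position'],o['gripper_width'],o['dq'].round(3),o['joint_positions'].round(2))
q=jw(-87,19);row(*q,240,-16.9);row(*q,165.5,-16.9)
E
```

```text
13.6 [485.42670665  54.3318111  239.19226105] 25.9869693426447 [ 0.02  -0.004  0.008 -0.006 -0.002  0.001 -0.004] [ 0.31  0.25 -0.56  1.96  0.16  0.98 -0.62]
(np.float64(484.88055986535494), np.float64(56.17054894014251), 240, -16.9) [-0.11  0.08 -0.05] [ 0.0016 -0.0011 -0.0008]
(np.float64(484.88055986535494), np.float64(56.17054894014251), 165.5, -16.9) [-0.11  0.08 -0.05] [ 0.0017 -0.0009  0.0737]
```

Request:
send_rows --pt "0 0 0 0.001 0 0.015 0" --pt "0 0 0 0.001 0 0.04 0" --pt "0 0 0 0.001 0 0.06 0" --pt "0 0 0 0.001 0 0.07 0" --pt "0 0 0 0.001 0 0.0737 0" --pt "0 0 0 0.001 0 0.0737 0" --pt "0 0 0 0.001 0 0.0737 0"

```text
t: 14.3
position: [486.7, 56.7, 167.3]
eef_rot: [0.0, 0.804, 0.595, 0.001]
force: [1.0, -0.4, -1.5]
gripper_width: 25.6
```

```bash
cat > s.py <<'E'
from h import *
import sys
o=env.get_obs();q=o['position'];a=np.radians(JY);e=q[:2]-JIG
M=T();print(o['t'],'jig xy',(e[0]*np.cos(a)+e[1]*np.sin(a)).round(1),(-e[0]*np.sin(a)+e[1]*np.cos(a)).round(1),'z',q[2].round(1),'w',o['gripper_width'].round(1),'F',o['force'].round(1),'Tq',o['wrist_torque'].round(2),'yaw',np.degrees(np.arctan2(M[1,1],M[0,1])).round(2))
if len(sys.argv)>1:
    p,d=snap('scene',sys.argv[1]);cv2.imwrite(f'pics/{sys.argv[1]}c.png',cv2.resize(p[120:340,170:420,::-1],None,fx=2.4,fy=2.4))
E
python3 s.py sc2
```

```text
Traceback (most recent call last):
  File "s.py", line 4, in <module>
    M=T();print(o['t'],'jig xy',(e[0]*np.cos(a)+e[1]*np.sin(a)).round(1),(-e[0]*np.sin(a)+e[1]*np.cos(a)).round(1),'z',q[2].round(1),'w',o['gripper_width'].round(1),'F',o['force'].round(1),'Tq',o['wrist_torque'].round(2),'yaw',np.degrees(np.arctan2(M[1,1],M[0,1])).round(2))
                                                                                                                                         ^^^^^^^^^^^^^^^^^^^^^^^^
AttributeError: 'float' object has no attribute 'round'
```

Request:
send_rows --pt "0 0 0 0 0.006 0.001 0" --pt "0 0 0 0 0.015 0.001 0" --pt "0 0 0 0 0.025 0.001 0" --pt "0 0 0 0 0.035 0.001 0" --pt "0 0 0 0 0.045 0.001 0" --pt "0 0 0 0 0.055 0.001 0" --pt "0 0 0 0 0.065 0.001 0" --pt "0 0 0 0 0.075 0.001 0" --pt "0 0 0 0 0.085 0.001 0" --pt "0 0 0 0 0.095 0.001 0" --pt "0 0 0 0 0.105 0.001 0" --pt "0 0 0 0 0.11 0.001 0"

```text
t: 15.5
position: [592.3, 24.5, 165.5]
eef_rot: [0.0, 0.804, 0.595, 0.0]
force: [-0.8, -0.8, -1.7]
gripper_width: 26.0
```

```bash
sed -i "s/o\['gripper_width'\].round(1)/round(o['gripper_width'],1)/" s.py; python3 s.py sc2
```

```text
15.5 jig xy 25.0 19.9 z 165.5 w 26.0 F [-0.8 -0.8 -1.7] Tq [-0.04  0.18 -0.02] yaw -16.94
```

View pics/sc2c.png

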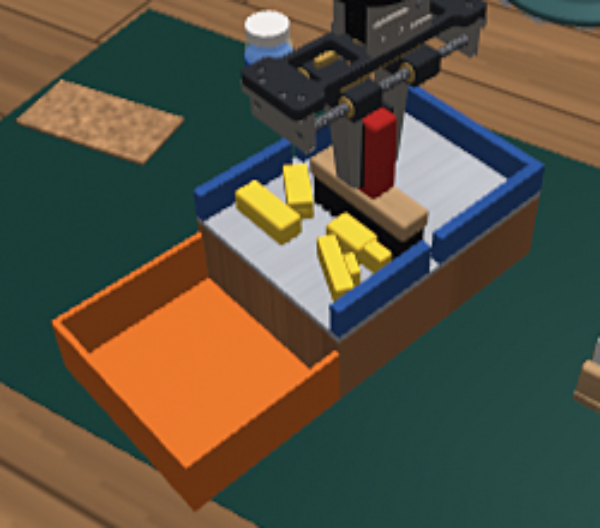

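The view shows all four offcuts ahead of the brush, with the piece at (298,188) partly past the brush's far end. Finish this lane, which will leave that one for the second lane.

Request:
send_rows --pt "0 0 0 0 0.007 0 0" --pt "0 0 0 0 0.017 0 0" --pt "0 0 0 0 0.027 0 0" --pt "0 0 0 0 0.037 0 0" --pt "0 0 0 0 0.047 0 0" --pt "0 0 0 0 0.057 0 0" --pt "0 0 0 0 0.067 0 0" --pt "0 0 0 0 0.077 0 0" --pt "0 0 0 0 0.087 0 0" --pt "0 0 0 0 0.097 0 0" --pt "0 0 0 0 0.104 0 0" --pt "0 0 0 0 0.104 0 0"

```text
t: 16.75
position: [692.5, -0.7, 165.7]
eef_rot: [-0.002, 0.803, 0.596, 0.003]
force: [2.4, 9.0, -2.3]
gripper_width: 25.8
```

```bash
python3 s.py sc3
```

```text
16.75 jig xy 128.2 24.9 z 165.7 w 25.8 F [ 2.4  9.  -2.3] Tq [ 2.76 -0.64 -0.25] yaw -16.84
```

View pics/sc3c.png

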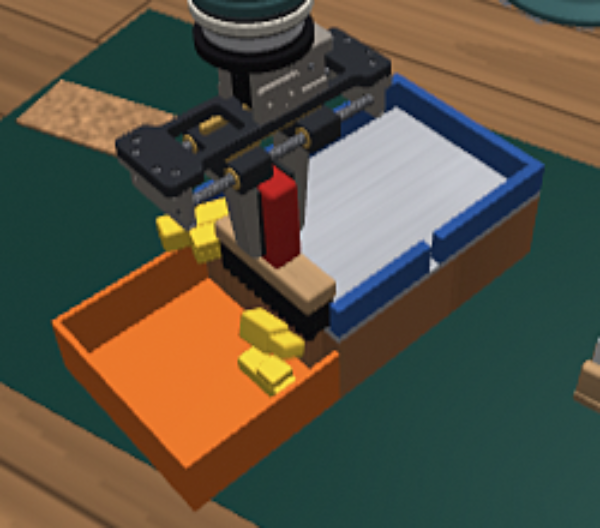

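The two offcuts on the near side are in the tray. The other two, at (175,232) and (207,230), are wedged between the brush end and the side fence. Back off gently to free them.

Request:
send_rows --pt "0 0 0 0 -0.005 0 0" --pt "0 0 0 0 -0.012 0 0" --pt "0 0 0 0 -0.022 0 0" --pt "0 0 0 0 -0.034 0 0" --pt "0 0 0 0 -0.046 0 0" --pt "0 0 0 0 -0.058 0 0" --pt "0 0 0 0 -0.065 0 0" --pt "0 0 0 0 -0.065 0 0"

```text
t: 17.6
position: [627.6, 12.2, 165.5]
eef_rot: [0.0, 0.803, 0.595, -0.001]
force: [0.1, 0.0, -0.9]
gripper_width: 25.8
```

```bash
python3 s.py sc4
```

```text
17.6 jig xy 62.3 18.4 z 165.5 w 25.8 F [ 0.1  0.  -0.9] Tq [-0.03  0.02 -0.03] yaw -16.92
```

View pics/sc4c.png

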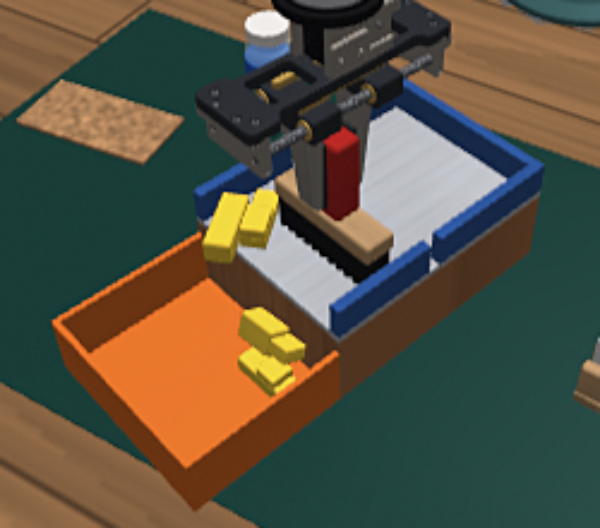

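Now freed: both remaining offcuts lie side by side along the -y fence, partly over the edge. Locate them by depth.

```bash
python3 - <<'E'
from h import *
d=np.load('pics/sc4.npy');p=cv2.imread('pics/sc4.png')[:,:,::-1].astype(int);W=cloud('scene',d)
r,g,b=p[...,0],p[...,1],p[...,2];a=np.radians(JY)
X=(W[...,0]-JIG[0])*np.cos(a)+(W[...,1]-JIG[1])*np.sin(a);Y=-(W[...,0]-JIG[0])*np.sin(a)+(W[...,1]-JIG[1])*np.cos(a)
m=(r>150)&(g>140)&(b<110)&(d>0)&(abs(Y)<110)&(X>0)&(X<280)
n,l=cv2.connectedComponents(m.astype(np.uint8))
for i in range(1,n):
  k=l==i
  if k.sum()>15:
    t=k&(W[...,2]>np.percentile(W[k][:,2],90)-3)
    print(k.sum(),'z',np.percentile(W[k][:,2],[5,95]).round(0),'top rect',cv2.minAreaRect(np.stack([X[t],Y[t]],1).astype(np.float32)),'X',X[k].min(),X[k].max(),'Y',Y[k].min(),Y[k].max())
k=(b>r+60)&(d>0)&(W[...,2]>100)&(W[...,2]<120);print('fence',X[k].min(),X[k].max(),Y[k].min(),Y[k].max())
row(*jw(36,-20),215,-16.9)
E
```

```text
438 z [ 92. 103.] top rect ((109.97599792480469, -39.681697845458984), (61.896488189697266, 44.656463623046875), 37.101619720458984) X 62.81486983027155 146.06166212744373 Y -77.61754351055247 -17.98553267779814
188 z [38. 48.] top rect ((136.21832275390625, 28.294254302978516), (55.17770004272461, 14.396964073181152), 87.70323944091797) X 122.81060895988635 143.80574729835217 Y -3.2417472335795807 56.20603575963862
163 z [20. 31.] top rect ((153.24191284179688, 49.75555419921875), (20.487133026123047, 21.732759475708008), 2.4301328659057617) X 142.59001701845534 163.809758257751 Y 15.791906321404092 60.871526878348845
27 z [20. 61.] top rect ((169.93869018554688, 88.2708511352539), (1.7363604307174683, 13.374722480773926), 87.02740478515625) X 142.18604156868034 176.5720412868649 Y 59.6300600008699 88.85101625355502
fence -120.30998979853112 121.23207691584959 -88.30287954118589 93.84280623959128
(np.float64(591.2312451541088), np.float64(-16.901550650689238), 215, -16.9) [-0.04  0.13 -0.05] [-0.0385 -0.0269 -0.0495]
```

Request:
send_rows --pt "0 0 0 0 -0.012 0 0" --pt "0 0 0 0 -0.03 0 0" --pt "0 0 0 0 -0.043 0 0" --pt "0 0 0 -0.01 -0.043 0 0" --pt "0 0 0 -0.025 -0.043 0 0" --pt "0 0 0 -0.035 -0.043 0 0" --pt "0 0 0 -0.039 -0.043 0 0" --pt "0 0 0 -0.039 -0.043 0 0" --pt "0 0 0 -0.039 -0.043 0 0"

```text
t: 18.55
position: [576.4, -11.2, 165.7]
eef_rot: [-0.0, 0.803, 0.595, 0.0]
force: [-0.0, 0.8, -1.7]
gripper_width: 25.6
```

```bash
python3 s.py
```

```text
18.55 jig xy 20.1 -18.9 z 165.7 w 25.6 F [-0.   0.8 -1.7] Tq [-0.03 -0.05  0.01] yaw -16.93
```

Request:
send_rows --pt "0 0 0 -0.002 0.006 0 0" --pt "0 0 0 -0.002 0.015 0 0" --pt "0 0 0 -0.002 0.025 0 0" --pt "0 0 0 -0.002 0.035 0 0" --pt "0 0 0 -0.002 0.045 0 0" --pt "0 0 0 -0.002 0.055 0 0" --pt "0 0 0 -0.002 0.065 0 0" --pt "0 0 0 -0.002 0.075 0 0" --pt "0 0 0 -0.002 0.085 0 0" --pt "0 0 0 -0.002 0.095 0 0" --pt "0 0 0 -0.002 0.1 0 0" --pt "0 0 0 -0.002 0.1 0 0"

```text
t: 19.75
position: [671.8, -42.5, 165.5]
eef_rot: [-0.0, 0.803, 0.595, 0.0]
force: [-0.4, 0.8, -1.0]
gripper_width: 25.5
```

Request:
send_rows --pt "0 0 0 0 0.005 0 0" --pt "0 0 0 0 0.01 0 0" --pt "0 0 0 0 0.012 0 0" --pt "0 0 0 0 0.012 0 0"

```text
t: 20.15
position: [682.9, -45.8, 165.6]
eef_rot: [0.0, 0.803, 0.595, 0.0]
force: [0.3, -0.5, -2.0]
gripper_width: 25.9
```

```bash
cat > y.py <<'E'
from h import *
import sys
p,d=snap('scene',sys.argv[1]);cv2.imwrite(f'pics/{sys.argv[1]}c.png',cv2.resize(p[120:340,170:420,::-1],None,fx=2.4,fy=2.4))
p=p.astype(int);W=cloud('scene',d)
r,g,b=p[...,0],p[...,1],p[...,2];a=np.radians(JY)
X=(W[...,0]-JIG[0])*np.cos(a)+(W[...,1]-JIG[1])*np.sin(a);Y=-(W[...,0]-JIG[0])*np.sin(a)+(W[...,1]-JIG[1])*np.cos(a)
m=(r>150)&(g>140)&(b<110)&(d>0)&(abs(Y)<110)&(X>-120)&(X<280)
n,l=cv2.connectedComponents(m.astype(np.uint8))
for i in range(1,n):
  k=l==i
  if k.sum()>15:
    print(k.sum(),'z',np.percentile(W[k][:,2],[5,95]).round(0),'X',X[k].min().round(),X[k].max().round(),'Y',Y[k].min().round(),Y[k].max().round())
E
python3 s.py; python3 y.py sc5
```

```text
20.15 jig xy 132.1 -21.0 z 165.6 w 25.9 F [ 0.3 -0.5 -2. ] Tq [-0.06 -0.03  0.02] yaw -16.92
17 z [263. 264.] X 157.0 170.0 Y -37.0 -32.0
264 z [44. 69.] X 131.0 162.0 Y -77.0 5.0
22 z [130. 133.] X 121.0 141.0 Y 22.0 36.0
176 z [38. 49.] X 123.0 145.0 Y -2.0 55.0
172 z [19. 32.] X 142.0 164.0 Y 15.0 61.0
28 z [19. 60.] X 142.0 178.0 Y 60.0 89.0
```

View pics/sc5c.png

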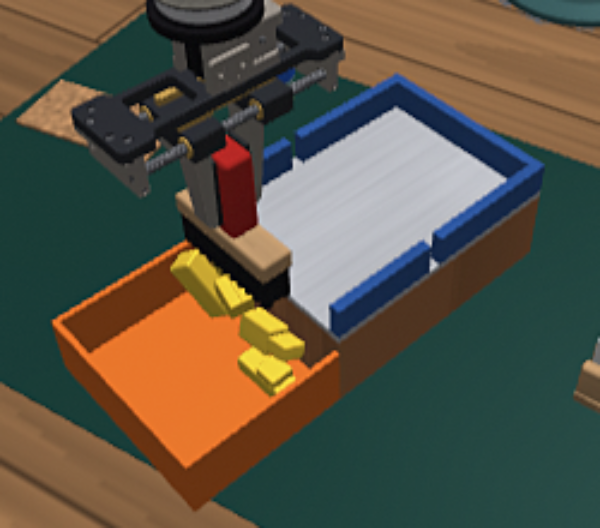

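The tray view shows all four offcuts lying in it: (195,280), (232,292), (265,330) and (265,370). The bed is empty. Lift the brush.

Request:
send_rows --pt "0 0 0 0 0 -0.015 0" --pt "0 0 0 0 0 -0.04 0" --pt "0 0 0 0 0 -0.065 0" --pt "0 0 0 0 0 -0.08 0" --pt "0 0 0 0 0 -0.08 0" --pt "0 0 0 0 0 -0.08 0"

```text
t: 20.8
position: [682.3, -45.8, 245.5]
eef_rot: [0.0, 0.803, 0.596, -0.0]
force: [0.5, -0.4, -2.5]
gripper_width: 25.9
```

```bash
python3 s.py; python3 y.py sc6; python3 -c "
from h import *
row(523.5,-333.5,245,16.8)"
```

```text
20.8 jig xy 131.6 -21.1 z 245.5 w 25.9 F [ 0.5 -0.4 -2.5] Tq [-0.04 -0.06 -0.01] yaw -16.9
22 z [210. 212.] X 131.0 139.0 Y -1.0 16.0
30 z [210. 212.] X 126.0 144.0 Y 21.0 37.0
375 z [46. 75.] X 126.0 163.0 Y -78.0 6.0
173 z [38. 49.] X 124.0 144.0 Y -2.0 56.0
173 z [20. 31.] X 142.0 164.0 Y 15.0 61.0
27 z [19. 61.] X 143.0 177.0 Y 59.0 89.0
(523.5, -333.5, 245, 16.8) [-1.00e-01  1.00e-02 -3.37e+01] [-0.3213 -0.068  -0.    ]
```

View pics/sc6c.png

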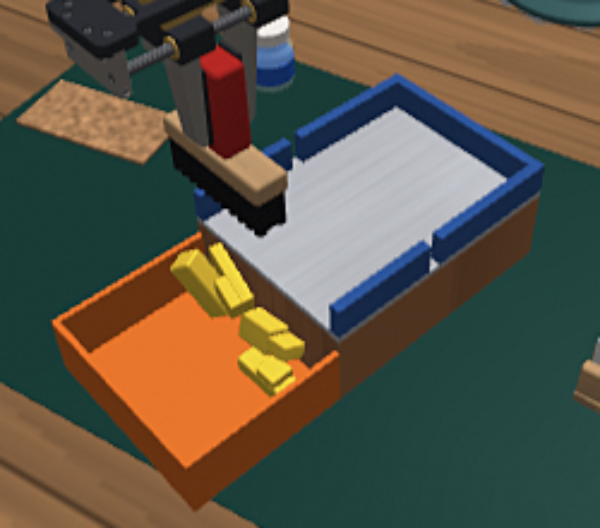

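The offcuts are at rest, all below the bed level and inside the tray. Return the brush.

Request:
send_rows --pt "0 0 -4 -0.025 -0.005 0 0" --pt "0 0 -8 -0.065 -0.014 0 0" --pt "0 0 -12 -0.108 -0.023 0 0" --pt "0 0 -17 -0.15 -0.032 0 0" --pt "0 0 -22 -0.195 -0.041 0 0" --pt "0 0 -27 -0.24 -0.051 0 0" --pt "0 0 -31 -0.28 -0.059 0 0" --pt "0 0 -33.7 -0.31 -0.066 0 0" --pt "0 0 -33.7 -0.3213 -0.068 0 0" --pt "0 0 -33.7 -0.3213 -0.068 0 0" --pt "0 0 -33.7 -0.3213 -0.068 0 0"

```text
t: 21.95
position: [525.0, -331.4, 245.1]
eef_rot: [-0.001, 0.596, 0.803, 0.001]
force: [0.6, 0.4, -1.8]
gripper_width: 25.7
```

```bash
python3 -c "
from h import *
o=env.get_obs();print(o['t'],o['position'],o['gripper_width'])
row(523.5,-333.5,245,16.8);row(523.5,-333.5,92,16.8)"
```

```text
21.95 [ 524.98364485 -331.35780319  245.14059665] 25.7284926196539
(523.5, -333.5, 245, 16.8) [ 0.03 -0.1   0.07] [-0.0016 -0.002   0.0001]
(523.5, -333.5, 92, 16.8) [ 0.03 -0.1   0.07] [-0.0019 -0.0021  0.1531]
```

Request:
send_rows --pt "0 0 0 -0.001 -0.001 0.02 0" --pt "0 0 0 -0.001 -0.001 0.06 0" --pt "0 0 0 -0.001 -0.001 0.1 0" --pt "0 0 0 -0.001 -0.001 0.13 0" --pt "0 0 0 -0.001 -0.001 0.145 0" --pt "0 0 0 -0.001 -0.001 0.15 0" --pt "0 0 0 -0.001 -0.001 0.153 0" --pt "0 0 0 -0.001 -0.001 0.154 0" --pt "0 0 0 -0.001 -0.001 0.154 0"

```text
t: 22.85
position: [524.4, -334.9, 93.0]
eef_rot: [0.001, 0.596, 0.803, 0.0]
force: [-0.7, -0.3, -1.2]
gripper_width: 25.9
```

```bash
python3 -c "
from h import *
o=env.get_obs();print(o['t'],o['position'],o['gripper_width'],o['force'].round(1),o['wrist_torque'].round(2))"
```

```text
22.85 [ 524.3812164  -334.89059322   93.0206488 ] 25.9293804339882 [-0.7 -0.3 -1.2] [-0.02 -0.1  -0.  ]
```

Request:
send_rows --pt "0 0 0 0 0 0.001 0" --pt "0 0 0 0 0 0.0025 0" --pt "0 0 0 0 0 0.0025 0" --pt "0 0 0 0 0 0.0025 0" --pt "0 0 0 0 0 0.0025 0.09" --pt "0 0 0 0 0 0.0025 0.09" --pt "0 0 0 0 0 0.0025 0.09" --pt "0 0 0 0 0 0.0025 0.09" --pt "0 0 0 0 0 0.0025 0.09" --pt "0 0 0 0 0 0.0025 0.09" --pt "0 0 0 0 0 0.0025 0.09" --pt "0 0 0 0 0 0.0025 0.09"

```text
t: 24.05
position: [523.5, -334.6, 89.1]
eef_rot: [-0.0, 0.596, 0.803, -0.0]
force: [0.0, 0.2, 0.1]
gripper_width: 87.6
```

Request:
send_rows --pt "0 0 0 0 0 -0.01 0.09" --pt "0 0 0 0 0 -0.04 0.09" --pt "0 0 0 0 0 -0.08 0.09" --pt "0 0 0 0 0 -0.12 0.09" --pt "0 0 0 0 0 -0.16 0.09" --pt "0 0 0 0 0 -0.165 0.09" --pt "0 0 0 0 0 -0.165 0.09" --pt "0 0 0 0 0 -0.165 0.09"

```text
t: 24.85
position: [522.8, -334.4, 253.3]
eef_rot: [-0.001, 0.596, 0.803, -0.0]
force: [-0.5, 0.5, -0.4]
gripper_width: 89.9
```

```bash
python3 y.py sc7; cp pics/sc7.png pics/final.png; python3 - <<'E'
from h import *
o=env.get_obs();print(o['t'],o['position'],o['force'].round(1),o['gripper_width'])
p,d=snap('top','top2');W=cloud('top',d);p=p.astype(int);r,g,b=p[...,0],p[...,1],p[...,2]
D=cloud('scene',np.load('pics/sc7.npy'));i=cv2.imread('pics/sc7.png')[:,:,::-1].astype(int)
near=(abs(D[...,0]-524)<70)&(abs(D[...,1]+333)<70)
for n,m in dict(block=near&(D[...,2]>48)&(D[...,2]<60),handle=near&(D[...,2]>124)&(D[...,2]<136)).items():
  P=D[m];print(n,m.sum(),cv2.minAreaRect(P[:,:2].astype(np.float32)) if m.sum()>5 else '',np.median(P[:,2]))
rk=(abs(W[...,0]-548)<90)&(abs(W[...,1]-322)<110)
for n,m in dict(red=rk&(r>g+50)&(W[...,2]>85),green=rk&(g>r+15)&(W[...,2]>55)&(W[...,2]<75)).items():
  P=W[m];print(n,m.sum(),cv2.minAreaRect(P[:,:2].astype(np.float32)),np.median(P[:,2]))
E
```

```text
371 z [46. 75.] X 126.0 163.0 Y -77.0 4.0
100 z [39. 48.] X 123.0 142.0 Y -3.0 35.0
65 z [40. 50.] X 125.0 145.0 Y 34.0 55.0
167 z [20. 31.] X 141.0 164.0 Y 16.0 60.0
26 z [20. 60.] X 142.0 178.0 Y 61.0 89.0
24.9 [ 522.63700987 -334.27824984  252.70622486] [0.1 0.5 0. ] 90.26993575772026
block 330 ((525.5655517578125, -330.89434814453125), (33.10892868041992, 112.32476043701172), 15.344269752502441) 55.01800395140924
handle 133 ((525.159912109375, -331.80364990234375), (27.850271224975586, 40.572872161865234), 17.717615127563477) 129.90296549712014
red 359 ((546.8259887695312, 320.224365234375), (175.82827758789062, 8.335503578186035), 85.823974609375) 98.59252720848258
green 279 ((500.52978515625, 326.34051513671875), (159.50579833984375, 8.05160140991211), 85.83405303955078) 63.750740269963444
```

View pics/sc7.png

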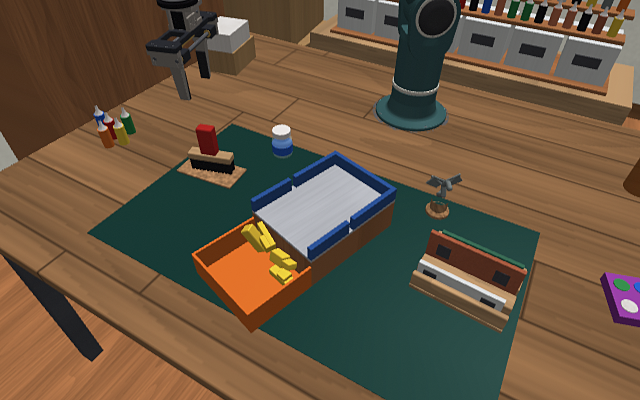

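The final view shows the brush upright on its mat (207,150), the offcuts in the tray, the red panel in the middle slot (475,262), and the dragon and jar in their places. Handing in.

```bash
python3 -c "
from h import *
print(ticket.finish_job(), env.get_obs()['t'])"
```

```text
the job is handed in; nothing more can be done
the job is handed in; nothing more can be done
```

I finished the whole job and handed it in at about 25 s of the 72 s allowed; the hand-in gives no verdict.

- **Panel:** the red panel stands in the middle slot, about 1.5 mm off its line, with its foot on the slot floor.
- **Offcuts:** all four went into the tray using only the brush, in two sweeps. In the first sweep two of them jammed between the brush end and the side fence, pushing the brush about 5 mm sideways with about 9 N. I backed off and swept them in with the second pass. Two now lean against the others, with their highest point about 70 mm above the tray floor. I estimate their centres at about 45 mm, against the 65 mm limit, and they didn't move between my last two looks.
- **Brush:** it stands upright on the mat, released, about 5 mm from the mat's centre, with the gripper clear above it.
- **Left alone:** the green panel measured within about 1 mm of its start position. The white panel, dragon and jar look unmoved in the last picture, but I didn't re-measure them.

The top and wrist cameras disagreed by about 2 mm on positions, so I set the panel over the slot from a single wrist image showing both.

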